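# Close up the row of ingredient tins under the over-shelf

## Robot

A 6-joint arm with a two-finger parallel gripper is mounted at the origin on the work surface. World frame = base frame: x ahead of the robot, y to its left, z up, the work surface at z = 0. Lengths are in mm, angles in rad, forces in N, time in s.
With the tool pointing down it reaches from about 375 to 900 mm from the base axis. Payload 3.1 kg.
Tool frame: the origin (TCP) lies at the very end of the fingers, on their centre line; the grasp point (between the pads) lies 19 mm behind it; y points along the fingers, z is the direction in which the jaws open and shut, and the axes are right-handed (so a half turn about y gives the same grasp; the last joint's range is limited). The gripper opens to 87 mm and grips with 3 to 60 N. Pads are 19 mm wide; open, the fingers measure 117 mm over their backs; the gripper's body (75 mm by 190 mm) begins 51 mm behind the grasp point.
Start: joints at [-1.383, 0.527, 1.433, -0, 1.181, -0.178], TCP at [223.581, -583.616, 222.548] pointing down, gripper open.
Joint ranges: [-3.08, 3.08], [-0.75, 2.2], [0.22, 2.44], [-1.43, 4.57], [0, 2.65], [-2.85, 2.85]. Speed limits (rad/s): [2.79, 2.79, 3.14, 3.14, 3.14, 3.14].

## Interface

Orientations are given as a unit quaternion [x, y, z, w].
In Python, from rig import arm, imaging gives the robot as it stands.
- The arm moves only by the shell command python3 -m jog 'ROWS' [FORCE]. ROWS is JSON, a list of rows, each a list of 3 entries, a list of its own where there are three numbers: the turn, a rotation vector about the tool's x, y, z in degrees, then the shift along the tool's x, y, z in mm, then the closure, from 0 (fully open) to 1 (shut). In form: [[[wx, wy, wz], [x, y, z], hand], ...]. A call has exactly 10 rows; each row shifts and turns the commanded pose from where the row before left it, along the tool's axes as they then stand; what a row does not reach is not made up. A row lasts 1/8 s, in which the tool goes at most 62.5 mm and 10.7 degrees, less where a joint would pass 70% of its speed; a pose out of reach is approached as far as the arm can. A call is refused whole if a number of a shift passes 62.5 or a number of a turn 10.7, either way. A call with a gripper value outside its range is refused whole. The fingers move at their own pace and stop on an object; FORCE is the grip in N (left out, the last holds). Time passes only in rows, so rows that do not move let the fingers close, or fill a call up. It gives the time, the measured TCP pose, the force and the opening at its end, in the units of the state.
- arm.observe(): the state, without advancing time (a new reading comes with each control period).
- imaging.read_camera(name): name is "side" or "top"; returns a dict with "image" (384x512x3 uint8, red, green, blue), "fx", "fy", "cx", "cy" (pixels), "R" (3x3) and "t" (3): a world point X has camera coordinates R X + t. Camera axes: x right, y down, z forward; pixel columns grow to the right and rows downward; lengths in mm; the calibration is good to about 2 mm. A picture is of the moment at which its call begins. There is no depth.
- arm.sign_off(): hands the job in, once; it reports no verdict.
Trained networks look in a picture, given as the dict that the camera call returned (one of the last four; its "shot" number tells which), for a name from the list of things; names that differ only in an ending like _2 or _b are one class to them, and where a whole thing is asked for, a point or a joint stands for the part that bears it (a point fixed in the world has none). Each returns a list of dicts, best first, with "conf" (0 to 1); they miss things now and then, are a little off and sometimes report something else, mostly with a low value. They report only what shows in the picture. A call takes as long as a camera call. They do not tell look-alikes from the thing itself.
- imaging.cut_out(picture, name): "region" (384x512 bool, what is visible of it) and "extent" ([left, top, right, bottom] in pixels, round what is visible of it).
The state is a dict: "t": time; "joints": joint angles; "joint_vel": joint speeds; "joint_torque": joint torques, N m; "position": TCP position; "ee_rot": TCP orientation; "wrist_force": force on the tool from outside, world axes, zero at the start; "moment": the same for the moment, N m; "finger_gap": finger opening in mm.
Only numpy, scipy, OpenCV 4.12 (cv2) and the standard library are available. Lean on these libraries where they do the work, as an engineer would, in place of code of your own. Each camera call takes 0.05 s, during which the arm holds its last target. There are 200 camera calls.

## Task

In the bay under the wire over-shelf, slide the tin that has drifted away back up against the wide tin so that they stand side by side with no gap and their fronts in line. Then bring the matching tin from the open bench and set it in the room this makes, in the same way flush against the tin you moved, all standing level on the bench. Leave the wide tin where it stands, keep the tins upright, and do not disturb the other things.

Things in the scene. Friction and masses are not known exactly. Their poses are not given: they have to be found in the camera images.
- overshelf: fixed over-shelf with a bay for tins below it. Origin: on the bench, middle of the bay; x to the back, y to the left seen from the robot. The bay, open in front, is 282 mm wide between two wooden end stops 25 mm high, 12 mm thick (inner faces y = +141, -141 mm); a 25 mm high back rail has its face at x = 56 mm. 18 mm posts at x = 100, y = +215, -215 mm
- shelf_front (a point): middle of the front edge of the over-shelf's wire shelf, on its underside, 43 mm in front of the bay's middle and 257 mm above the bench; axes as the over-shelf. The shelf spans 225 mm to either side and 151 mm to the back, so it covers the tins: the tool must come in tilted from the front
- wide_tin: lidded metal ingredient tin, 100 mm wide (y), 100 mm deep (x), 70 mm high to the lid's top; centred on the lid a wooden fin grip 60 mm long along x, 16 mm thick (y), from 70 to 110 mm above the bench. Origin: centre of the underside; z up; front and back alike. The full, heavy one (about 1.6 kg), in the bay at its left (+y) end stop; it stays there
- drifted_tin: lidded metal ingredient tin, 80 mm wide (y), 100 mm deep (x), 70 mm high to the lid's top; centred on the lid a wooden fin grip 60 mm long along x, 16 mm thick (y), from 70 to 110 mm above the bench. Origin: centre of the underside; z up; front and back alike. About 0.4 kg. It stands in the bay, some centimetres to the right (-y) of the wide tin
- spare_tin: lidded metal ingredient tin, 80 mm wide (y), 100 mm deep (x), 70 mm high to the lid's top; centred on the lid a wooden fin grip 60 mm long along x, 16 mm thick (y), from 70 to 110 mm above the bench. Origin: centre of the underside; z up; front and back alike. About 0.4 kg. It stands on the open bench in front of the over-shelf, off to its left or right; same as the drifted tin
- bowl: bystander: white bowl on the open bench, 120 mm across, 55 mm high; origin at the centre of its underside
- jar: bystander: amber glass jar with a metal lid on the open bench, 72 mm across, 100 mm high; origin at the centre of its underside
- cup: bystander: steel cup outside the left end stop, 54 mm across, 60 mm high; origin at the centre of its underside
- dish: bystander: small white dish outside the right end stop, 52 mm across, 22 mm high; origin at the centre of its underside
- rolling_pin: bystander: wooden rolling pin on the right of the bench, 380 mm long along its x, 48 mm thick; origin at the middle of its underside
- scraper: bystander: bench scraper on the left of the bench, steel blade with a rounded grip, 125 mm by 150 mm, 17 mm thick; origin near its middle, underside
There are look-alikes about, which are no part of the job. What is shaped like the spare_tin but yellow is not meant. What is shaped like the drifted_tin but yellow is not meant.

How it is judged:
By the outcome, as a careful person would: the job done as asked, in the order asked, and still so for the second after the job is handed in, with the robot touching nothing.
It also fails if it takes over 66 s, if anything falls off the work surface, if the arm or the gripper's body presses on something with over 40 N, if the wrist force passes 120 N, or if a joint passes its speed limit or range.

## Working session

There is one attempt and no reset: what is moved stays moved. The work goes in short steps, Python scripts to look and compute and a shell command to move; the robot and the scene stay as the last step left them, time stands still between calls to the robot, and variables do not carry over. Pictures are saved under pics/ and viewed, on a budget of 10 in all, crops included, one or two more only if the job needs it, and the job is handed in when it is done.

```bash
mkdir -p pics; ls; python3 - <<'E'
from rig import arm, imaging
import cv2,numpy as np
s=arm.observe(); print(s['t'],s['position'],s['ee_rot'],s['finger_gap'])
for n in ['top','side']:
    p=imaging.read_camera(n); cv2.imwrite(f'pics/{n}0.png',p['image'][:,:,::-1])
    print(n,p['fx'],p['fy'],p['cx'],p['cy'],np.round(p['R'],4).tolist(),np.round(p['t'],1).tolist())
    for k in ['wide_tin','drifted_tin','overshelf','bowl','jar']:
        print(k,[(round(d['conf'],2),d['extent'],int(d['region'].sum())) for d in imaging.cut_out(p,k)])
E
```

```text
pics
0.0 [ 223.4576063  -582.8954809   221.58859039] [-0.12862303  0.69606928 -0.69455375  0.12860308] 87.15454410956701
top 358.97235935874477 358.97235935874477 259.3248095036375 194.4471900981404 [[-0.009, -1.0, -0.0028], [-0.9933, 0.0092, -0.1151], [0.1151, 0.0017, -0.9934]] [10.0, 524.9, 1227.7]
wide_tin [(0.77, [204.9, 141.3, 242.0, 171.7], 890), (0.74, [168.7, 98.2, 321.2, 172.5], 2589)]
drifted_tin [(0.93, [257.8, 145.9, 280.1, 178.3], 581)]
overshelf [(0.92, [166.2, 99.1, 323.2, 173.1], 1946)]
bowl [(0.89, [159.8, 200.8, 196.3, 233.3], 927), (0.35, [96.1, 218.0, 145.1, 256.8], 1472), (0.24, [338.7, 187.7, 375.9, 221.1], 804)]
jar [(0.58, [243.3, 207.2, 265.1, 231.7], 362)]
side 496.35694621240305 496.35694621240305 257.47656442275627 196.1145974833293 [[-0.8349, -0.55, 0.0223], [-0.3004, 0.4212, -0.8558], [0.4613, -0.7211, -0.5169]] [429.4, 295.2, 1307.0]
wide_tin [(0.34, [247.7, 200.8, 259.2, 207.4], 118)]
drifted_tin [(0.91, [260.9, 149.9, 286.9, 182.4], 785), (0.88, [208.8, 195.2, 247.9, 236.7], 1160), (0.38, [171.0, 213.3, 218.1, 259.9], 1433)]
overshelf [(0.76, [129.5, 123.2, 262.5, 264.2], 2482), (0.54, [195.2, 274.2, 240.5, 310.6], 1314)]
bowl [(0.91, [195.0, 271.5, 241.1, 308.9], 1295)]
jar [(0.88, [265.7, 220.6, 295.4, 260.9], 871), (0.26, [167.4, 216.0, 217.9, 260.1], 1438)]
```

View pics/top0.png

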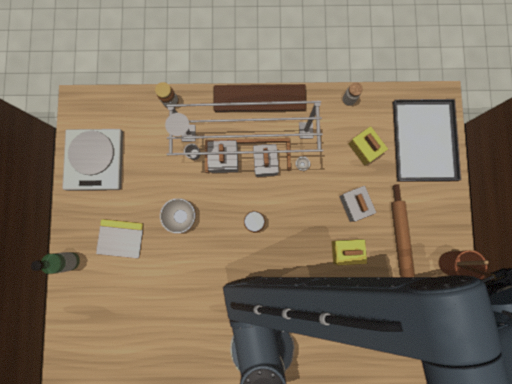

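View pics/side0.png

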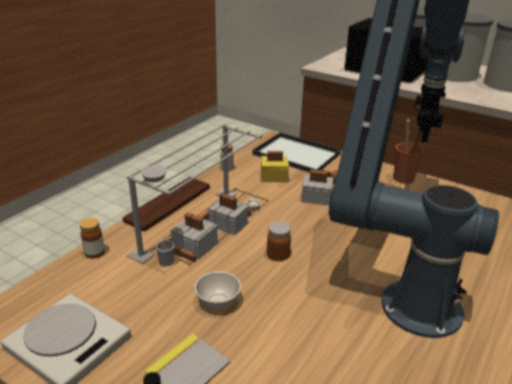

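```bash
cat > h.py <<'E'
from rig import arm, imaging
import cv2,numpy as np
from scipy.optimize import minimize
def proj(p,X):
    c=np.atleast_2d(X)@np.array(p['R']).T+np.array(p['t'])
    return np.c_[p['fx']*c[:,0]/c[:,2]+p['cx'],p['fy']*c[:,1]/c[:,2]+p['cy']]
def back(p,u,v,z):
    R=np.array(p['R']);d=R.T@np.array([(u-p['cx'])/p['fx'],(v-p['cy'])/p['fy'],1]);o=-R.T@np.array(p['t'])
    return o+d*(z-o[2])/d[2]
def box(x0,x1,y0,y1,z0,z1): return np.array([[x,y,z] for x in(x0,x1) for y in(y0,y1) for z in(z0,z1)],float)
def tin(w): return [box(-50,50,-w/2,w/2,0,70),box(-30,30,-8,8,70,110)]
def put(X,q):
    c,s=np.cos(q[2]),np.sin(q[2]); return X@np.array([[c,s,0],[-s,c,0],[0,0,1]])+[q[0],q[1],0]
def sil(p,parts,q,K=4):
    m=np.zeros((384*K,512*K),np.uint8)
    for b in parts:
        h=cv2.convexHull(proj(p,put(b,q)).astype(np.float32))
        cv2.fillConvexPoly(m,np.round((h+.5)*K-.5).astype(np.int32),1)
    return m
def fit(views,parts,q0):  # views: list of (picture, region)
    up=[np.kron(r,np.ones((4,4),np.uint8)) for _,r in views]
    f=lambda q:sum(np.sum(sil(p,parts,[q[0],q[1],q[2]/100])!=u)/u.sum() for (p,_),u in zip(views,up))
    q=np.array([q0[0],q0[1],q0[2]*100])
    for st in (12,5):
        r=minimize(f,q,method='Nelder-Mead',options=dict(initial_simplex=np.array([q,q+[st,0,0],q+[0,st,0],q+[0,0,st]]),xatol=.1,fatol=1e-4)); q=r.x
    return np.array([q[0],q[1],q[2]/100]),r.fun
def draw(img,p,parts,q,col,K):
    for b in parts:
        P=proj(p,put(b,q))
        for i in range(8):
            for j in range(i):
                if (b[i]!=b[j]).sum()==1:
                    cv2.line(img,*[tuple(int(v) for v in np.round((P[k]+.5)*K)) for k in(i,j)],col,1)
E
python3 - <<'E'
from h import *
import pickle
T=imaging.read_camera('top');S=imaging.read_camera('side')
for nm,p in(('top',T),('side',S)):
    for k in ['spare_tin','wide_tin','overshelf']:
        print(nm,k,[(round(d['conf'],2),np.round(d['extent']).tolist()) for d in imaging.cut_out(p,k)])
def near(p,c,names):
    best=None
    for n in names:
        for d in imaging.cut_out(p,n):
            e=d['extent'];m=((e[0]+e[2])/2,(e[1]+e[3])/2)
            if np.hypot(m[0]-c[0],m[1]-c[1])<14 and e[2]-e[0]<60 and (best is None or d['conf']>best['conf']): best=d
    return None if best is None else best['region']
res={}
for n,w,ct,cs in (('wide',100,(223,157),(195,237)),('drift',80,(267,161),(229,216)),('spare',80,(359,204),(318,188))):
    V=[(p,near(p,c,['drifted_tin','wide_tin'])) for p,c in((T,ct),(S,cs))]
    print(n,[v[1] is not None for v in V]); V=[v for v in V if v[1] is not None]
    b=back(T,*ct,70); q0=[b[0],b[1],0.4 if n=='spare' else 0.05]
    q,e=fit(V,tin(w),q0); res[n]=q; print(n,np.round(q,3),round(e,3),np.round(b,1))
pickle.dump(res,open('res.pkl','wb'))
K=5
def crop(p,x0,y0,w,h):
    im=cv2.resize(p['image'][:,:,::-1].copy(),None,fx=K,fy=K,interpolation=cv2.INTER_CUBIC)
    im0=im.copy()
    for n,w_ in(('wide',100),('drift',80),('spare',80)): draw(im,p,tin(w_),res[n],(0,0,255),K)
    return im[y0*K:(y0+h)*K,x0*K:(x0+w)*K]
a=crop(T,160,95,160,90)[:, :800]
cv2.imwrite('pics/a.png',a); cv2.imwrite('pics/b.png',crop(S,125,120,155,120))
E
```

```text
top spare_tin [(0.85, [334.0, 239.0, 367.0, 269.0]), (0.57, [340.0, 187.0, 378.0, 222.0])]
top wide_tin [(0.75, [209.0, 142.0, 241.0, 173.0]), (0.33, [256.0, 142.0, 280.0, 177.0])]
top overshelf [(0.68, [169.0, 100.0, 324.0, 175.0])]
side spare_tin [(0.74, [300.0, 172.0, 331.0, 205.0])]
side wide_tin [(0.83, [171.0, 214.0, 218.0, 261.0]), (0.48, [155.0, 240.0, 171.0, 264.0])]
side overshelf [(0.96, [129.0, 126.0, 262.0, 264.0])]
wide [True, True]
wide [6.58833e+02 1.32112e+02 2.50000e-02] 0.267 [651.  128.8  70. ]
drift [True, True]
drift [ 6.43427e+02 -1.95540e+01  5.00000e-02] 0.151 [635.6 -22.2  70. ]
spare [False, False]
spare [ 4.84725e+02 -3.31448e+02  4.00000e-01] 0.0 [ 484.7 -331.4   70. ]
```

View pics/a.png

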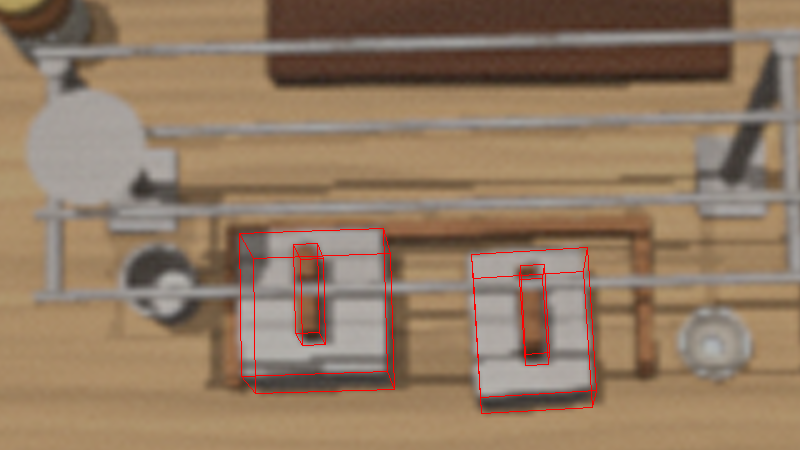

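View pics/b.png

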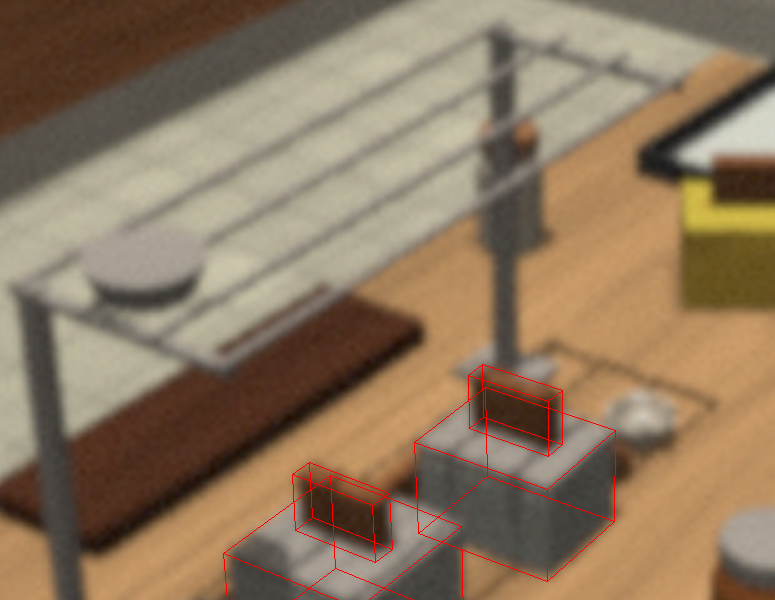

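```bash
cat > m.py <<'E'
from h import *
from scipy.spatial.transform import Rotation as Ro
def tool(psi,th,sg=1):
    y=np.array([np.cos(psi)*np.sin(th),np.sin(psi)*np.sin(th),-np.cos(th)]); z=sg*np.array([-np.sin(psi),np.cos(psi),0])
    return Ro.from_matrix(np.c_[np.cross(y,z),y,z])
def state():
    s=arm.observe(); R=Ro.from_quat(s['ee_rot'])
    print('t',round(s['t'],2),'pos',np.round(s['position'],1),'F',np.round(s['wrist_force'],1),'gap',round(s['finger_gap'],1),'j',np.round(s['joints'],2))
    return np.array(s['position']),R
def go(P,R,target,Rt):   # turn to Rt, then shift to the target, in tool axes
    print('turn(deg)',np.round(np.degrees((R.inv()*Rt).as_rotvec()),1),'then shift',np.round(Rt.inv().apply(np.array(target)-P),1))
E
python3 - <<'E'
from m import *
P,R=state(); print(np.round(R.as_matrix(),2))
for sg in(1,-1):
    Rt=tool(.04,np.radians(40),sg); g=np.array([643,-20,82]); pre=g-Rt.apply([0,110,0]); print(sg,pre); go(P,R,pre,Rt)
T=imaging.read_camera('top')
for n in('spare_tin','drifted_tin'):
  for d in imaging.cut_out(T,n):
    e=d['extent'];m=((e[0]+e[2])/2,(e[1]+e[3])/2); print(n,round(d['conf'],2),m)
    if abs(m[0]-358)<8 and abs(m[1]-205)<8: print(fit([(T,d['region'])],tin(80),[485,-331,.5]))
# shelf front wire
pts=[(T,168,154.4,225),(T,319.8,151,-225)]
S=imaging.read_camera('side'); pts+=[(S,170.6,193,225),(S,261,137.4,-225)]
from scipy.optimize import least_squares
f=lambda q:np.concatenate([proj(p,put(np.array([[-43,y,259.]]),[q[0],q[1],q[2]/100]))[0]-[u,v] for p,u,v,y in pts])
r=least_squares(f,[660,40,1]);print('shelf',r.x,np.round(r.fun,1))
E
```

```text
t 1.6 pos [ 223.6 -583.6  222.5] F [-0.3 -0.1  0.4] gap 87.1 j [-1.38  0.53  1.43 -0.    1.18 -0.18]
[[-0.93 -0.    0.36]
 [-0.36 -0.   -0.93]
 [ 0.   -1.   -0.  ]]
1 [572.3499207  -22.82751134 166.26488874]
turn(deg) [  55.5 -152.4   -9.1] then shift [248.  281.5 546.4]
-1 [572.3499207  -22.82751134 166.26488874]
turn(deg) [ 6.5 17.9 39.6] then shift [-248.   281.5 -546.4]
spare_tin 0.81 (358.35, 204.10000000000002)
(array([ 4.88021329e+02, -3.32910002e+02,  3.69794204e-01]), np.float64(0.03512396694214876))
spare_tin 0.81 (350.2, 252.95)
drifted_tin 0.87 (266.65, 159.25)
drifted_tin 0.87 (365.75, 145.8)
drifted_tin 0.44 (403.79999999999995, 230.35000000000002)
shelf [663.39096585  44.79444455   2.02370217] [-0.   0.7  3.2 -0.4 -2.3  3.8  0.5 -0.7]
```

```bash
python3 -m jog '[[[1.3,3.6,7.9],[0,0,0],0],[[1.3,3.6,7.9],[0,0,0],0],[[1.3,3.6,7.9],[0,0,0],0],[[1.3,3.6,7.9],[0,0,0],0],[[1.3,3.6,7.9],[0,0,0],0],[[0,0,0],[-20,23,-45],0],[[0,0,0],[-20,23,-45],0],[[0,0,0],[-20,23,-45],0],[[0,0,0],[-20,23,-45],0],[[0,0,0],[-20,23,-45],0]]' 20
python3 -c "
from m import *
P,R=state();Rt=tool(.04,np.radians(40),-1);go(P,R,[572,-23,166],Rt)"
```

```text
t: 3.05
position: [365.9, -352.1, 198.6]
ee_rot: [0.228, 0.669, -0.66, 0.254]
wrist_force: [0.5, -0.0, -0.2]
finger_gap: 87.1
t 3.05 pos [ 365.9 -352.1  198.6] F [ 0.5 -0.  -0.2] gap 87.1 j [-1.41  0.41  2.08  1.    0.85 -0.64]
turn(deg) [-0.1 -0.1  0.2] then shift [-146.9  165.8 -320.6]
```

```bash
python3 -m jog '[[[0,0,0],[-21,23.7,-45.8],0],[[0,0,0],[-21,23.7,-45.8],0],[[0,0,0],[-21,23.7,-45.8],0],[[0,0,0],[-21,23.7,-45.8],0],[[0,0,0],[-21,23.7,-45.8],0],[[0,0,0],[-21,23.7,-45.8],0],[[0,0,0],[-21,23.7,-45.8],0],[[0,0,0],[0,25,0],0],[[0,0,0],[0,25,0],0],[[0,0,0],[0,25,0],0]]'
python3 - <<'E'
from m import *
P,R=state();Rt=tool(.04,np.radians(40),-1);go(P,R,[643,-20,82],Rt)
K=5
ims=[]
for nm,(x0,y0) in(('top',(200,110)),('side',(185,120))):
    p=imaging.read_camera(nm); im=cv2.resize(p['image'][:,:,::-1].copy(),None,fx=K,fy=K,interpolation=cv2.INTER_CUBIC)
    ims.append(im[y0*K:(y0+110)*K,x0*K:(x0+78)*K])
cv2.imwrite('pics/c.png',np.hstack(ims))
E
```

```text
t: 4.3
position: [621.1, -21.9, 107.6]
ee_rot: [0.228, 0.669, -0.66, 0.254]
wrist_force: [0.3, 0.2, -0.3]
finger_gap: 87.2
t 4.3 pos [621.1 -21.9 107.6] F [ 0.3  0.2 -0.3] gap 87.2 j [-0.33  0.64  2.07  2.33  0.33 -1.08]
turn(deg) [-0.  -0.   0.1] then shift [-0.4 33.7 -1. ]
```

View pics/c.png

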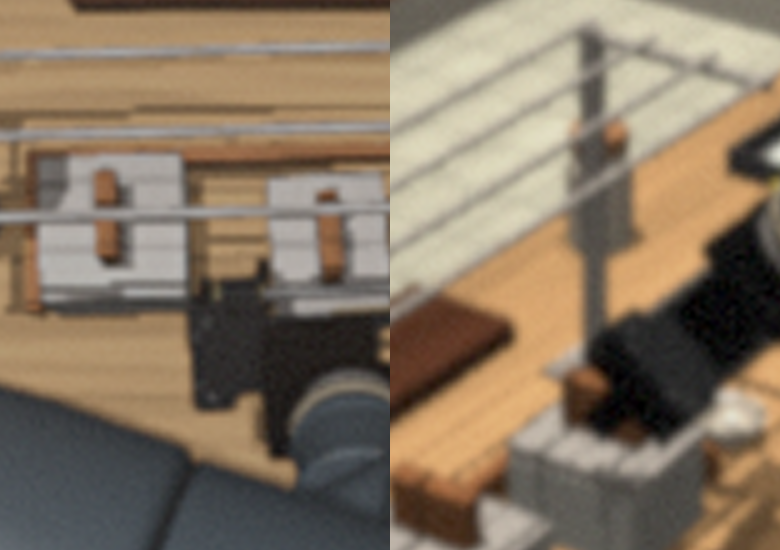

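```bash
python3 -m jog '[[[0,0,0],[0,12,-0.5],0],[[0,0,0],[0,12,-0.5],0],[[0,0,0],[0,9,0],0],[[0,0,0],[0,0,0],1],[[0,0,0],[0,0,0],1],[[0,0,0],[0,0,0],1],[[0,0,0],[0,0,0],1],[[0,0,0],[0,0,0],1],[[0,0,0],[0,0,0],1],[[0,0,0],[0,0,0],1]]' 20
python3 - <<'E'
from m import *
P,R=state()
print(np.round(R.as_matrix(),3))
T=imaging.read_camera('top');cv2.imwrite('pics/dd.png',T['image'][:,:,::-1])
for d in imaging.cut_out(T,'wide_tin')[:1]: print(d['extent'],fit([(T,d['region'])],tin(100),[656,131,.02]))
E
```

```text
t: 5.65
position: [641.1, -20.5, 82.6]
ee_rot: [0.228, 0.669, -0.66, 0.254]
wrist_force: [-0.1, 0.0, -0.0]
finger_gap: 25.0
t 5.65 pos [641.1 -20.5  82.6] F [-0.1  0.  -0. ] gap 25.0 j [-0.31  0.71  2.03  2.41  0.34 -1.14]
[[-0.767  0.64   0.038]
 [-0.029  0.025 -0.999]
 [-0.641 -0.768 -0.   ]]
[206.3, 138.9, 241.0, 170.6] (array([ 6.59234023e+02,  1.32414357e+02, -3.80533408e-04]), np.float64(0.15200708382526565))
```

```bash
python3 -m jog '[[[0,0,0],[0,0,0],1],[[0,0,0],[0,0,0],1],[[0.4,0.4,0],[-1.5,1.3,-7],1],[[0.35,0.45,0],[-1.5,1.3,-7],1],[[0,0,0],[-1.5,1.3,-7],1],[[0,0,0],[-1.5,1.3,-7],1],[[0,0,0],[-1.5,1.3,-7],1],[[0,0,0],[-1.5,1.3,-7],1],[[0,0,0],[-1.5,1.3,-7],1],[[0,0,0],[0,0,0],1]]' 20
python3 - <<'E'
from m import *
P,R=state()
print(np.round(R.as_matrix(),3))
K=6; out=[]
for nm,(x0,y0) in(('top',(195,130)),('side',(165,170))):
    p=imaging.read_camera(nm); im=cv2.resize(p['image'][:,:,::-1].copy(),None,fx=K,fy=K,interpolation=cv2.INTER_CUBIC)
    out.append(im[y0*K:(y0+95)*K,x0*K:(x0+66)*K])
cv2.imwrite('pics/e.png',np.hstack(out))
E
```

```text
t: 7.0
position: [654.0, 30.1, 82.3]
ee_rot: [0.234, 0.667, -0.662, 0.248]
wrist_force: [0.0, 1.8, -1.5]
finger_gap: 15.9
t 7.0 pos [654.   30.1  82.3] F [ 0.   1.8 -1.5] gap 15.9 j [-0.19  0.71  2.    2.65  0.28 -1.25]
[[-0.767  0.641  0.021]
 [-0.016  0.013 -1.   ]
 [-0.641 -0.767  0.   ]]
```

View pics/e.png

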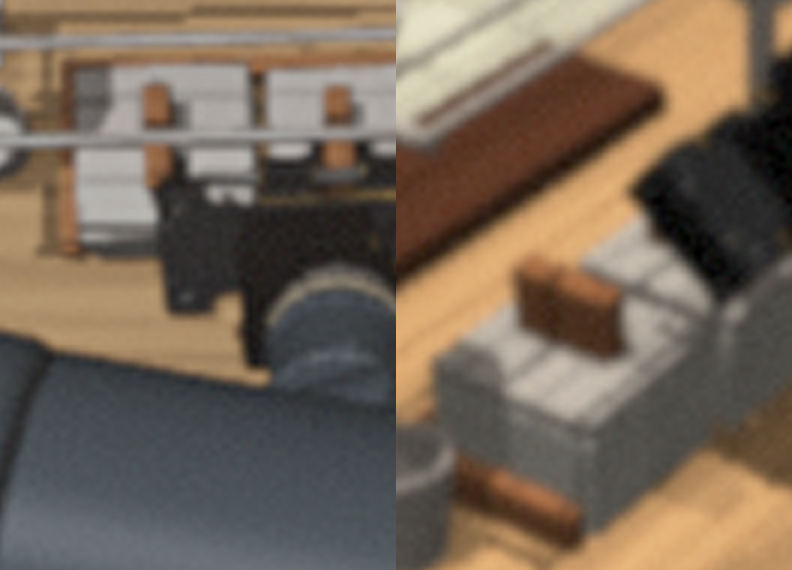

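```bash
cat > edges.py <<'E'
from m import *
T=[imaging.read_camera('top') for _ in range(3)]
im=np.mean([t['image'] for t in T],0); T=T[0]
sat=im[:,:,0]-im[:,:,2]     # brown = high, grey = low
def cross(a,hi2lo=True):
    th=28
    for i in range(len(a)-1):
        if (a[i]>=th)!=(a[i+1]>=th) and (a[i]>=th)==hi2lo: return i+(a[i]-th)/(a[i]-a[i+1])
import sys
for u in range(205,290):
    print(u, end=':'); a=sat[134:150,u]; c=cross(a); print(None if c is None else round(134+c,2),end='  ')
print()
for v in (144,146,148,150,156,158): print(v,np.round(sat[v,232:246],0))
E
python3 edges.py
```

```text
205:135.54  206:135.57  207:135.53  208:135.54  209:135.52  210:135.53  211:135.51  212:135.5  213:135.42  214:135.38  215:135.24  216:135.23  217:135.24  218:135.21  219:135.25  220:135.28  221:135.34  222:135.29  223:135.2  224:135.01  225:135.0  226:134.98  227:134.93  228:134.93  229:134.96  230:134.96  231:134.99  232:134.96  233:135.02  234:134.97  235:134.87  236:134.86  237:134.87  238:134.87  239:134.87  240:134.88  241:134.87  242:134.88  243:134.9  244:134.8  245:134.66  246:134.66  247:134.66  248:134.66  249:134.67  250:134.66  251:134.63  252:134.54  253:134.44  254:134.39  255:134.3  256:134.26  257:134.25  258:134.23  259:134.25  260:134.27  261:134.29  262:134.31  263:134.21  264:134.06  265:None  266:None  267:None  268:None  269:134.0  270:134.01  271:134.06  272:134.03  273:134.01  274:134.03  275:None  276:None  277:None  278:None  279:None  280:None  281:None  282:None  283:None  284:None  285:None  286:None  287:None  288:None  289:None  
144 [ 9.  9.  9. 10.  9. 28. 38. 21.  9.  9. 10. 10. 10. 10.]
146 [10.  9. 10.  8.  8. 24. 41. 26. 12.  9. 10.  9.  9. 10.]
148 [11.  9. 10.  9.  8. 18. 34. 24. 12. 10. 10. 11. 10. 10.]
150 [10. 11. 10. 10.  9. 17. 39. 30. 15. 10. 10. 10. 10.  9.]
156 [10. 10.  9.  8.  5. 10. 34. 22.  8.  7.  7.  8.  8.  8.]
158 [ 9.  9.  8.  8.  7. 10. 20. 11.  4.  3.  4.  3.  4.  3.]
```

```bash
cat > edges.py <<'E'
from m import *
T=[imaging.read_camera('top') for _ in range(3)]
im=np.mean([t['image'] for t in T],0); T=T[0]
sat=im[:,:,0]-im[:,:,2]
def half(a,lo,hi):  # subpixel half-way crossing from high to low
    th=(hi+lo)/2
    for i in range(len(a)-1):
        if a[i]>=th>a[i+1]: return i+(a[i]-th)/(a[i]-a[i+1])
    return np.nan
def back_edge(us):
    r=[]
    for u in us:
        a=sat[136:147,u]; k=a.argmax(); r.append(136+k+half(a[k:],9,a.max()))
    return np.array(r)
def gapedges(vs,u0,u1):
    out=[]
    for v in vs:
        a=sat[v,u0:u1]; k=a.argmax(); out.append((u0+k-half(a[:k+1][::-1],9,a[k]),u0+k+half(a[k:],9,a[k])))
    return np.array(out)
E
python3 - <<'E'
from edges import *
for n,us in(('wide',range(211,235)),('drift',range(243,262))):
    b=back_edge(us); print(n,np.round(b,2)); us=np.array(us); ok=np.isfinite(b)
    c=np.polyfit(us[ok],b[ok],1); print('slope',c[0],'mid',np.polyval(c,us.mean()))
g=gapedges(range(143,160),232,246); print(np.round(g.T,2))
print(np.round(sat[134:148,222]),np.round(sat[134:148,250]))
E
```

```text
wide [140.48 140.45 140.39 140.45 140.6  140.58 140.54 140.51 140.37    nan
    nan 140.15 140.2  140.19 140.16 140.07 139.87 139.83 139.87 139.91
 139.93 139.91 139.8  139.77]
slope -0.03647912711931323 mid 140.18864245153173
drift [140.89 140.83 140.74 140.7  140.69 140.68 140.68    nan    nan 140.58
 140.39 140.39 140.42 140.43 140.39 140.36 140.32 140.22 140.01]
slope -0.03796566816222083 mid 140.51929720949857
[[236.85 236.87 236.96 237.15 237.24 237.31 237.29 237.29 237.52    nan
  237.43 237.35 237.4  237.48 237.43 237.43 237.67]
 [238.87 239.27 239.3  239.29 239.2  239.42 239.44 239.59 239.3     nan
  239.39 239.56 239.54 238.97 238.69 238.71 238.53]]
[64. 36.  9. 26. 63. 72. 46. 11.  8. 15. 37. 57. 63. 67.] [54. 15. 20. 60. 70. 76. 68. 31.  9. 10. 35. 71. 77. 76.]
```

```bash
python3 -m jog '[[[0,0,0],[-0.9,0.7,-1.5],1],[[0,0,0],[-0.9,0.7,-1.5],1],[[0,0,0],[-0.9,0.7,-1.5],1],[[0,0,0],[-0.8,0.7,-1.5],1],[[0,0,0],[0,0,-0.4],1],[[0,0,0],[0,0,-0.4],1],[[0,0,0],[0,0,-0.4],1],[[0,0,0],[0,0,-0.3],1],[[0,0,0],[0,0,0],1],[[0,0,0],[0,0,0],1]]' 20
python3 - <<'E'
from edges import *
P,R=state()
for n,us in(('wide',range(211,235)),('drift',range(241,260))):
    b=back_edge(us); us=np.array(us); ok=np.isfinite(b)
    c=np.polyfit(us[ok],b[ok],1); print(n,'slope',c[0],'mid',np.polyval(c,us.mean()),us.mean(),np.round(b,1))
print(np.round(sat[144:156:3,232:244]))
E
```

```text
t: 8.65
position: [658.3, 36.5, 82.3]
ee_rot: [0.235, 0.667, -0.662, 0.247]
wrist_force: [0.5, -1.0, -1.5]
finger_gap: 15.7
t 8.8 pos [658.2  36.6  82.3] F [-0.1 -0.1 -2.3] gap 15.8 j [-0.17  0.71  1.98  2.67  0.27 -1.26]
wide slope -0.03609088546980468 mid 140.19206834684678 222.5 [140.4 140.4 140.4 140.5 140.6 140.6 140.5 140.5 140.3   nan   nan 140.2
 140.2 140.2 140.1 140.1 139.9 139.8 139.9 139.9 140.  139.9 139.8 139.8]
drift slope -0.04282550524824708 mid 139.42920678286842 250.0 [139.8 139.8 139.7 139.6 139.6 139.7 139.6   nan   nan 139.6 139.4 139.4
 139.3 139.2 139.1 139.2 139.1 139.1 139. ]
[[10. 10. 10. 10. 11. 17. 12. 11. 10. 11. 10.  9.]
 [10.  8. 10. 10. 10. 13. 13. 10. 11. 10. 10. 10.]
 [10. 10. 10. 10.  9. 11. 14. 11. 10. 10. 10. 11.]
 [ 8.  9.  9.  6.  6.  5.  7.  6.  5.  6.  6.  5.]]
```

```bash
python3 -m jog '[[[0,0,0],[-0.5,0.45,0],1],[[0,0,0],[0,0,-0.5],1],[[0,0,0],[0,0,-0.5],1],[[0,0,0],[0,0,-0.5],1],[[0,0,0],[0,0,-0.5],1],[[0,0,0],[0,0,-0.5],1],[[0,0,0],[0,0,0],1],[[0,0,0],[0,0,0],1],[[0,0,0],[0,0,0],1],[[0,0,0],[0,0,0],1]]' 20
python3 - <<'E'
from edges import *
P,R=state()
for n,us in(('wide',range(211,235)),('drift',range(241,260))):
    b=back_edge(us); us=np.array(us); ok=np.isfinite(b)
    c=np.polyfit(us[ok],b[ok],1); print(n,'slope',c[0],'mid',np.polyval(c,us.mean()),us.mean())
print(np.round(sat[144:156:3,232:244]))
print(np.round(sat[150,200:212]))
E
```

```text
t: 10.05
position: [658.9, 38.9, 82.3]
ee_rot: [0.235, 0.667, -0.662, 0.247]
wrist_force: [0.4, -0.6, -2.1]
finger_gap: 16.4
t 10.2 pos [658.9  39.   82.3] F [ 0.7 -1.1 -2.2] gap 15.7 j [-0.17  0.71  1.98  2.68  0.27 -1.27]
wide slope -0.035985898295182825 mid 140.1974686538701 222.5
drift slope -0.042615663210459516 mid 139.26010139321275 250.0
[[ 9. 10. 10.  9.  8.  9. 10.  9.  9. 10. 11. 10.]
 [10. 10. 10.  9.  9.  9.  9.  9. 10. 10. 10. 10.]
 [10. 10. 10. 10. 10.  7.  7.  9. 11. 11. 11. 10.]
 [ 8.  8.  7.  6.  6.  6.  5.  5.  5.  5.  5.  4.]]
[44. 48. 46. 47. 49. 55. 46. 25.  9.  7.  9.  9.]
```

```bash
python3 -m jog '[[[0,0,0],[0,0,-0.5],1],[[0,0,0],[0,0,-0.5],1],[[0,0,0],[0,0,-0.5],1],[[0,0,0],[0,0,0],1],[[0,0,0],[0,0,0],1],[[0,0,0],[0,0,0],1],[[0,0,0],[0,0,0],1],[[0,0,0],[0,0,0],1],[[0,0,0],[0,0,0],1],[[0,0,0],[0,0,0],1]]' 20
python3 - <<'E'
from edges import *
P,R=state()
print(np.round(sat[144:156:3,232:244]))
print(np.round(sat[150,200:212]))
E
```

```text
t: 11.45
position: [658.8, 40.5, 82.4]
ee_rot: [0.235, 0.667, -0.663, 0.247]
wrist_force: [-0.9, -0.4, -1.3]
finger_gap: 15.6
t 11.6 pos [658.7  40.5  82.4] F [-0.6 -1.4 -0.9] gap 15.7 j [-0.16  0.71  1.98  2.69  0.27 -1.27]
[[ 9. 10. 10. 10.  7.  8.  9. 11. 10. 10. 10. 10.]
 [10. 10. 10. 10.  7.  7.  9. 10. 10. 10.  9. 10.]
 [10. 11.  9. 10.  9.  9. 10. 10. 10. 10. 10. 10.]
 [ 8.  8.  8.  5.  6.  6.  6.  5.  5.  5.  5.  4.]]
[44. 48. 47. 47. 51. 55. 49. 24.  9.  8.  9.  9.]
```

```bash
cat > fins.py <<'E'
from edges import *
def fincen(v,u0,u1):
    a=np.clip(sat[v,u0:u1]-22,0,None); return (a*np.arange(u0,u1)).sum()/a.sum()
def world(u,v,z): return back(T,u,v,z)
E
python3 - <<'E'
from fins import *
P,R=state()
g=im.mean(2)
for v in(143,146,149,150,155): print(v,np.round(g[v,230:246]))
for v in(147,148,149,150): 
    a,b=fincen(v,213,230),fincen(v,243,262); print(v,round(a,2),round(b,2),'dy',round(world(a,v,110)[1]-world(b,v,110)[1],1))
S=imaging.read_camera('side');K=9
i2=cv2.resize(S['image'][:,:,::-1],None,fx=K,fy=K,interpolation=cv2.INTER_CUBIC)[190*K:262*K,165*K:235*K]
i1=cv2.resize(im[:,:,::-1].astype(np.uint8),None,fx=K,fy=K,interpolation=cv2.INTER_CUBIC)[132*K:172*K,200*K:280*K]
i1=cv2.resize(i1,(360,180)); cv2.imwrite('pics/f.png',i2)
E
```

```text
t 11.75 pos [658.7  40.4  82.4] F [-0.2  0.5 -0.2] gap 16.0 j [-0.16  0.71  1.98  2.69  0.27 -1.27]
143 [167. 167. 167. 168. 167. 154. 137. 167. 172. 171. 172. 169. 169. 170.
 171. 162.]
146 [157. 156. 155. 157. 157. 147. 135. 155. 157. 160. 166. 168. 166. 168.
 170. 162.]
149 [170. 170. 170. 170. 170. 162. 142. 153. 170. 172. 172. 171. 172. 173.
 173. 161.]
150 [168. 169. 168. 168. 165. 158. 141. 144. 164. 168. 168. 169. 169. 166.
 167. 157.]
155 [172. 172. 173. 172. 156.  95.  49.  45.  50.  61.  63.  62.  56.  43.
  38.  55.]
147 220.62 248.79 dy 93.9
148 220.72 249.05 dy 94.4
149 220.72 250.78 dy 100.1
150 220.71 250.82 dy 100.3
```

View pics/f.png

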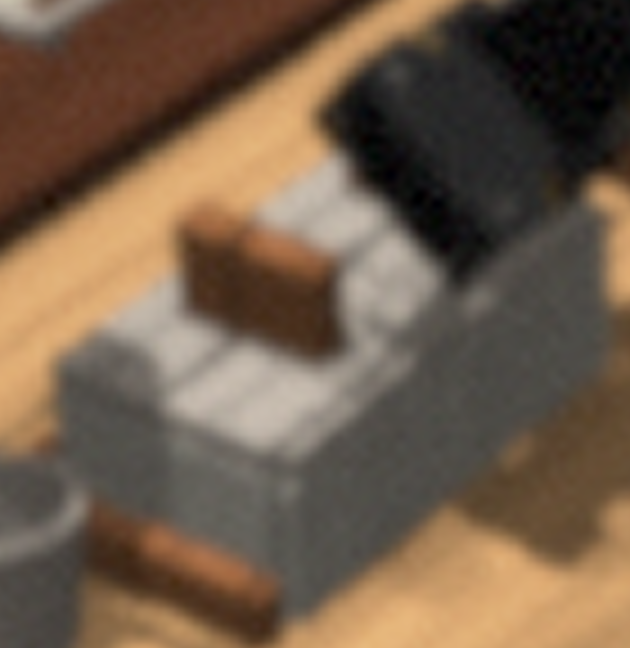

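```bash
python3 - <<'E'
from fins import *
import fins,edges
now=sat.copy()
for f in('top0','dd',None):
    s=now if f is None else (lambda i:i[:,:,2]-i[:,:,0])(cv2.imread(f'pics/{f}.png').astype(float))
    edges.sat=fins.sat=s
    print(f,[round(fincen(v,213,230),2) for v in(145,147,148,149,150)],'L',np.round(s[143:153:3,203:212]).tolist(),np.nanmean(back_edge(range(223,234))))
E
```

```text
top0 [np.float64(220.41), np.float64(220.63), np.float64(220.69), np.float64(220.74), np.float64(220.73)] L [[52.0, 62.0, 52.0, 42.0, 23.0, 7.0, 8.0, 7.0, 9.0], [41.0, 42.0, 46.0, 45.0, 28.0, 9.0, 9.0, 6.0, 8.0], [40.0, 43.0, 50.0, 44.0, 20.0, 10.0, 10.0, 9.0, 10.0], [18.0, 17.0, 15.0, 15.0, 13.0, 8.0, 6.0, 8.0, 9.0]] 139.97451310045756
dd [np.float64(220.37), np.float64(220.6), np.float64(220.69), np.float64(220.69), np.float64(220.63)] L [[53.0, 63.0, 52.0, 45.0, 24.0, 8.0, 6.0, 6.0, 7.0], [41.0, 43.0, 48.0, 46.0, 27.0, 11.0, 6.0, 6.0, 7.0], [40.0, 45.0, 52.0, 45.0, 22.0, 8.0, 7.0, 6.0, 8.0], [17.0, 16.0, 16.0, 14.0, 12.0, 8.0, 7.0, 9.0, 8.0]] 139.96978391228058
None [np.float64(220.35), np.float64(220.62), np.float64(220.71), np.float64(220.71), np.float64(220.69)] L [[55.0, 64.0, 54.0, 44.0, 25.0, 8.0, 7.0, 8.0, 8.0], [44.0, 45.0, 47.0, 45.0, 28.0, 9.0, 7.0, 8.0, 8.0], [41.0, 45.0, 52.0, 46.0, 23.0, 8.0, 8.0, 8.0, 8.0], [17.0, 16.0, 15.0, 16.0, 12.0, 9.0, 7.0, 8.0, 9.0]] 139.974141940691
```

```bash
python3 -m jog '[[[0,0,0],[0,0,-0.5],1],[[0,0,0],[0,0,-0.5],1],[[0,0,0],[0,0,-0.5],1],[[0,0,0],[0,0,-0.5],1],[[0,0,0],[0,0,0],1],[[0,0,0],[0,0,0],1],[[0,0,0],[0,0,0],1],[[0,0,0],[0,0,0],1],[[0,0,0],[0,0,0],1],[[0,0,0],[0,0,0],1]]' 20
python3 - <<'E'
from fins import *
P,R=state()
g=im.mean(2)
for v in(143,146,149): print(v,np.round(g[v,230:246]))
print([round(fincen(v,213,230),2) for v in(145,147,148,149,150)])
for n,us in(('wide',range(211,235)),('drift',range(241,260))):
    b=back_edge(us); us=np.array(us); ok=np.isfinite(b)
    c=np.polyfit(us[ok],b[ok],1); print(n,'slope',c[0],'mid',np.polyval(c,us.mean()),us.mean())
E
```

```text
t: 13.2
position: [658.9, 41.3, 82.5]
ee_rot: [0.235, 0.667, -0.663, 0.247]
wrist_force: [-0.7, -6.6, 0.6]
finger_gap: 16.1
t 13.35 pos [658.9  41.3  82.5] F [-1.8 -6.3  0.8] gap 16.0 j [-0.16  0.71  1.98  2.7   0.26 -1.28]
143 [168. 168. 168. 168. 168. 153. 133. 167. 171. 171. 173. 170. 169. 170.
 167. 144.]
146 [157. 156. 156. 156. 156. 144. 128. 152. 158. 160. 167. 167. 167. 168.
 163. 141.]
149 [169. 169. 170. 170. 170. 161. 153. 170. 173. 172. 172. 173. 172. 173.
 167. 138.]
[np.float64(220.36), np.float64(220.62), np.float64(220.71), np.float64(220.71), np.float64(220.7)]
wide slope -0.03618567049153054 mid 140.18842883267777 222.5
drift slope -0.03692295637232043 mid 139.3254906691487 250.0
```

```bash
python3 -m jog '[[[0,0,0],[0,0,0.3],0.5],[[0,0,0],[0,0,0.2],0.5],[[0,0,0],[0,0,0],0.5],[[0,0,0],[0,0,0],0.3],[[0,0,0],[0,-10,0],0],[[0,0,0],[0,-20,0],0],[[0,0,0],[0,-25,0],0],[[0,0,0],[0,-30,0],0],[[0,0,0],[0,-30,0],0],[[0,0,0],[0,-30,0],0]]' 20
python3 - <<'E'
from fins import *
P,R=state()
g=im.mean(2)
for v in(143,146,149): print(v,np.round(g[v,230:246]))
for v in(147,148,149,150): 
    a,b=fincen(v,213,230),fincen(v,241,258); print(v,round(a,2),round(b,2),'dy',round(world(a,v,110)[1]-world(b,v,110)[1],1))
for n,us in(('wide',range(211,235)),('drift',range(241,260))):
    b=back_edge(us); us=np.array(us); ok=np.isfinite(b)
    c=np.polyfit(us[ok],b[ok],1); print(n,'slope',c[0],'mid',np.polyval(c,us.mean()),us.mean())
for n in('spare_tin','drifted_tin'):
  for d in imaging.cut_out(T,n):
    e=d['extent'];m=((e[0]+e[2])/2,(e[1]+e[3])/2)
    if abs(m[0]-358)<8 and abs(m[1]-205)<8: print(fit([(T,d['region'])],tin(80),[488,-331,.45]))
S=imaging.read_camera('side'); K=5
o=[]
for p,(x0,y0) in((T,(325,170)),(S,(285,155))):
    i=cv2.resize(p['image'][:,:,::-1],None,fx=K,fy=K,interpolation=cv2.INTER_CUBIC)
    draw(i,p,tin(80),[488,-333,.42],(0,0,255),K); o.append(i[y0*K:(y0+70)*K,x0*K:(x0+70)*K])
cv2.imwrite('pics/g.png',np.hstack(o))
E
```

```text
t: 14.6
position: [564.6, 40.3, 194.7]
ee_rot: [0.235, 0.667, -0.662, 0.247]
wrist_force: [0.1, 0.5, 0.1]
finger_gap: 86.7
t 14.75 pos [565.3  40.3 195.2] F [ 1.  -0.2  0.1] gap 87.3 j [-0.2   0.4   2.15  2.1   0.17 -0.71]
143 [166. 165. 164. 165. 165. 152. 133. 164. 170. 169. 169. 169. 168. 168.
 164. 144.]
146 [155. 154. 154. 155. 154. 144. 130. 151. 155. 158. 165. 165. 165. 166.
 161. 137.]
149 [167. 166. 168. 168. 168. 160. 150. 167. 171. 170. 170. 169. 170. 170.
 164. 134.]
147 220.63 247.62 dy 90.0
148 220.71 247.61 dy 89.6
149 220.72 247.65 dy 89.7
150 220.67 247.82 dy 90.4
wide slope -0.035662969419485394 mid 140.19631575372418 222.5
drift slope -0.03986283630722641 mid 139.3208499278909 250.0
(array([ 4.87782209e+02, -3.33739447e+02,  3.81079248e-01]), np.float64(0.04067229336437718))
```

View pics/g.png

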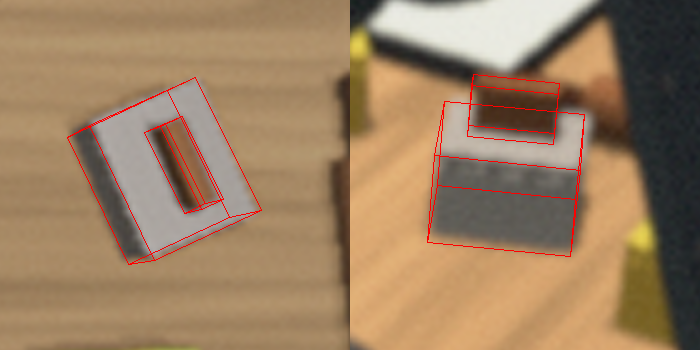

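```bash
python3 - <<'E'
from m import *
P,R=state();Rt=tool(.40,np.radians(40),-1); g=np.array([488,-334,82.])
go(P,R,g-Rt.apply([0,110,0]),Rt)
R0=tool(.022,np.radians(40),-1); print('shift first, then turn',np.round(R0.inv().apply(g-Rt.apply([0,110,0])-P),1))
E
```

```text
t 14.9 pos [566.3  40.1 193.5] F [-0.   1.1 -0.3] gap 86.8 j [-0.2   0.4   2.14  2.11  0.17 -0.71]
turn(deg) [-14.  -16.8   0.1] then shift [ 238.5 -164.6  314.1]
shift first, then turn [134.1 -77.  398.4]
```

```bash
python3 -m jog '[[[0,0,0],[16.8,-9.6,49.8],0],[[0,0,0],[16.8,-9.6,49.8],0],[[0,0,0],[16.8,-9.6,49.8],0],[[0,0,0],[16.8,-9.6,49.8],0],[[0,0,0],[16.8,-9.6,49.8],0],[[0,0,0],[16.8,-9.6,49.8],0],[[0,0,0],[16.8,-9.6,49.8],0],[[0,0,0],[16.8,-9.6,49.8],0],[[-7,-8.4,0],[0,0,0],0],[[-7,-8.4,0],[0,0,0],0]]' 20
python3 - <<'E'
from m import *
P,R=state();Rt=tool(.40,np.radians(40),-1); g=np.array([488,-334,82.])
go(P,R,g-Rt.apply([0,110,0]),Rt); go(P,R,g,Rt)
E
```

```text
t: 16.15
position: [420.4, -362.2, 165.5]
ee_rot: [0.106, 0.7, -0.604, 0.368]
wrist_force: [0.8, -0.7, 0.2]
finger_gap: 87.3
t 16.15 pos [ 420.4 -362.2  165.5] F [ 0.8 -0.7  0.2] gap 87.3 j [-1.29  0.57  1.86  0.85  1.02 -0.7 ]
turn(deg) [-0.  -0.2  0.1] then shift [-2.5  1.   0.4]
turn(deg) [-0.  -0.2  0.1] then shift [ -2.5 111.    0.4]
```

```bash
python3 -m jog '[[[0,0,0],[-0.8,30,0],0],[[0,0,0],[-0.8,30,0],0],[[0,0,0],[-0.8,30,0],0],[[0,0,0],[0,21,0],0.3],[[0,0,0],[0,0,0],1],[[0,0,0],[0,0,0],1],[[0,0,0],[0,0,0],1],[[0,0,0],[0,0,0],1],[[0,0,0],[0,0,0],1],[[0,0,0],[0,0,0],1]]' 35
python3 -c "
from m import *
state()"
```

```text
t: 17.4
position: [488.3, -333.2, 83.1]
ee_rot: [0.106, 0.699, -0.605, 0.366]
wrist_force: [0.5, -0.5, -0.6]
finger_gap: 25.0
t 17.4 pos [ 488.3 -333.2   83.1] F [ 0.5 -0.5 -0.6] gap 25.0 j [-1.14  0.73  1.86  1.04  0.84 -0.8 ]
```

```bash
python3 -m jog '[[[0,0,0],[0,0,0],1],[[0,0,0],[0,0,0],1],[[0,0,0],[0,0,0],1],[[0,0,0],[-2,-2.4,0],1],[[0,0,0],[-3.2,-3.8,0],1],[[0,0,0],[-3.2,-3.8,0],1],[[0,0,0],[-3.2,-3.8,0],1],[[0,0,0],[-3.2,-3.8,0],1],[[0,0,0],[-3.2,-3.8,0],1],[[0,0,0],[-3.2,-3.8,0],1]]' 35
python3 - <<'E'
from m import *
P,R=state(); Rt=tool(.022,np.radians(40),-1)
go(P,R,[545,-52,115],Rt)
go(P,R,[520,-140,115],Rt)
T=imaging.read_camera('top')
for d in imaging.cut_out(T,'jar')[:1]:
    e=d['extent']; print('jar',e,back(T,(e[0]+e[2])/2,(e[1]+e[3])/2,80))
S=imaging.read_camera('side');K=5;o=[]
for p,(x0,y0) in((T,(320,165)),(S,(260,135))):
    i=cv2.resize(p['image'][:,:,::-1],None,fx=K,fy=K,interpolation=cv2.INTER_CUBIC); o.append(i[y0*K:(y0+80)*K,x0*K:(x0+80)*K])
cv2.imwrite('pics/i.png',np.hstack(o))
E
```

```text
t: 18.65
position: [488.4, -333.0, 116.2]
ee_rot: [0.106, 0.699, -0.605, 0.366]
wrist_force: [-0.6, 0.7, -3.8]
finger_gap: 15.5
t 18.65 pos [ 488.4 -333.   116.2] F [-0.6  0.7 -3.8] gap 15.5 j [-1.14  0.67  1.85  0.98  0.88 -0.72]
turn(deg) [13.6 16.4  0.1] then shift [ -47.3   41.2 -279.6]
turn(deg) [13.6 16.4  0.1] then shift [ -26.7   23.9 -192.2]
jar [166.2, 100.9, 322.8, 171.5] [720.79705325  54.20044361  80.        ]
```

View pics/i.png

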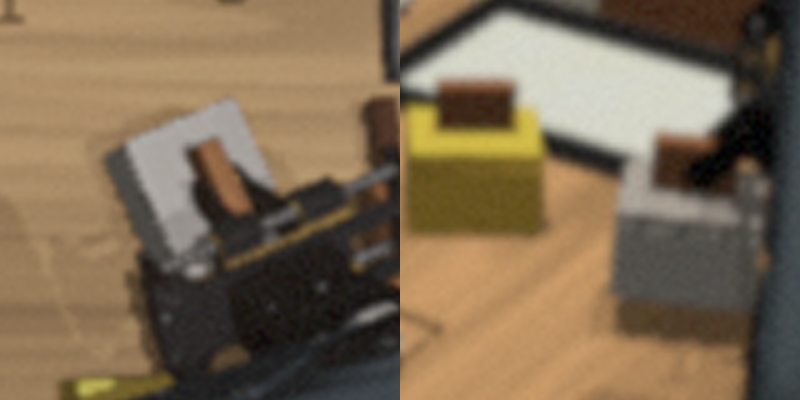

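```bash
python3 -m jog '[[[4.5,5.5,0],[0,0,0],1],[[4.5,5.5,0],[0,0,0],1],[[4.6,5.4,0],[0,0,0],1],[[0,0,0],[-5,4,-25],1],[[0,0,0],[-7,6,-40],1],[[0,0,0],[-8,7,-47],1],[[0,0,0],[-8,7,-47],1],[[0,0,0],[-8,7,-47],1],[[0,0,0],[-7,6,-45],1],[[0,0,0],[-4,4,-28],1]]' 35
python3 - <<'E'
from m import *
P,R=state(); Rt=tool(.022,np.radians(40),-1)
go(P,R,[545,-54,90],Rt); go(P,R,[640,-52,87],Rt);go(P,R,[654,-50,87],Rt)
E
```

```text
t: 20.05
position: [544.1, -50.5, 114.2]
ee_rot: [0.233, 0.668, -0.662, 0.248]
wrist_force: [0.3, -0.5, -3.7]
finger_gap: 15.7
t 20.05 pos [544.1 -50.5 114.2] F [ 0.3 -0.5 -3.7] gap 15.7 j [-0.48  0.61  2.25  2.38  0.46 -1.26]
turn(deg) [ 0.1 -0.   0.3] then shift [15.  19.   3.6]
turn(deg) [ 0.1 -0.   0.3] then shift [-55.9  82.4   3.6]
turn(deg) [ 0.1 -0.   0.3] then shift [-66.7  91.4   2. ]
```

```bash
python3 -m jog '[[[0,0,0],[7.5,9.2,0],1],[[0,0,0],[7.5,9.2,0.4],1],[[0,0,0],[-8,7,0.2],1],[[0,0,0],[-14,12.5,0.4],1],[[0,0,0],[-14,12.5,0.4],1],[[0,0,0],[-14,12.5,0.4],1],[[0,0,0],[-14,12.5,0.4],1],[[0,0,0],[-9,8,0.2],1],[[0,0,0],[0,0,0],1],[[0,0,0],[0,0,0],1]]' 35
cat > chk.py <<'E'
from fins import *
P,R=state()
for n,us in(('wide',range(211,235)),('drift',range(240,261)),('spare',range(268,284))):
    b=back_edge(us); us=np.array(us); ok=np.isfinite(b)
    c=np.polyfit(us[ok],b[ok],1); print(n,'slope',round(c[0],4),'mid',round(np.polyval(c,us.mean()),2),us.mean(),np.round(b,1) if n=='spare' else '')
for v in(143,146,149,152): print(v,np.round(sat[v,256:284]))
for v in(143,146,149,152): print(v,np.round(im.mean(2)[v,256:284]))
E
python3 chk.py; python3 - <<'E'
from m import *
P,R=state(); Rt=tool(.022,np.radians(40),-1)
go(P,R,[655,-48,83],Rt)
E
```

```text
t: 21.3
position: [642.1, -52.9, 87.7]
ee_rot: [0.234, 0.668, -0.662, 0.248]
wrist_force: [-1.2, 0.4, -4.3]
finger_gap: 15.9
t 21.45 pos [642.  -52.9  87.5] F [-0.4 -0.3 -3.8] gap 15.8 j [-0.38  0.69  2.02  2.28  0.33 -1.05]
wide slope -0.0364 mid 140.19 222.5 
drift slope -0.0159 mid 139.4 250.0 
spare slope -0.031 mid 144.27 275.5 [144.5 144.5 144.4 144.4 144.4 144.3 144.3 144.4 144.4 144.2 144.2 144.1
 144.1 144.  144.1 144.1]
143 [ 9.  9.  8.  5. 20. 40. 41. 40. 39. 42. 53. 62. 63. 63. 63. 65. 65. 64.
 65. 64. 65. 65. 66. 66. 66. 66. 67. 65.]
146 [10. 10.  8.  8. 27. 48. 43. 20.  6.  9.  9.  9. 11. 11. 10.  9. 10. 10.
 10. 11. 10. 11. 10. 10.  9.  9. 10. 10.]
149 [ 9.  9. 10.  9. 25. 47. 35. 14.  7.  9. 10.  9. 10. 10. 10.  9. 10. 14.
 30. 42. 41. 36. 19. 11. 10. 10. 10. 10.]
152 [ 8.  9.  9.  9. 10. 12. 11. 10.  8.  9.  9.  8.  8.  8.  8.  7.  7. 11.
 21. 23. 23. 21. 15.  7.  7.  8.  8.  8.]
143 [167. 168. 170. 157. 100.  71.  72.  74.  75.  78.  95. 116. 122. 122.
 123. 123. 124. 124. 123. 123. 124. 124. 125. 127. 127. 128. 125. 127.]
146 [165. 165. 167. 158. 108.  83.  88. 126. 166. 168. 167. 166. 164. 162.
 162. 163. 164. 164. 165. 166. 166. 166. 166. 166. 166. 165. 163. 162.]
149 [169. 171. 172. 160. 108.  78.  77. 116. 160. 165. 163. 164. 163. 163.
 163. 165. 161. 137.  92.  75.  75.  86. 123. 159. 164. 163. 161. 162.]
152 [127. 128. 128. 128. 128. 128. 130. 132. 142. 147. 145. 144. 139. 139.
 139. 139. 135. 123. 120. 124. 122. 118. 117. 123. 133. 133. 129. 126.]
t 21.45 pos [642.  -52.9  87.5] F [-0.4 -0.3 -3.8] gap 15.8 j [-0.38  0.69  2.02  2.28  0.33 -1.05]
turn(deg) [ 0.  -0.1  0.2] then shift [-7.2 11.9 -4.6]
```

```bash
python3 -m jog '[[[0,0,0],[-2.5,2.1,-1.1],1],[[0,0,0],[-2.5,2.1,-1.1],1],[[0,0,0],[-2.5,2.1,-1.1],1],[[0,0,0],[-2.5,2.1,-1.1],1],[[0,0,0],[-2.4,2,-1.1],1],[[0,0,0],[0.9,1.1,0],1],[[0,0,0],[0.9,1.1,0],1],[[0,0,0],[0.9,1.1,0],1],[[0,0,0],[0,0,0],1],[[0,0,0],[0,0,0],1]]' 35
python3 chk.py
```

```text
t: 22.7
position: [658.7, -47.1, 83.3]
ee_rot: [0.234, 0.668, -0.662, 0.248]
wrist_force: [-0.4, 0.1, -4.2]
finger_gap: 15.7
t 22.85 pos [658.8 -47.1  83.4] F [ 0.2  0.1 -4.4] gap 15.8 j [-0.35  0.71  1.98  2.28  0.31 -1.02]
wide slope -0.0349 mid 140.19 222.5 
drift slope -0.0149 mid 139.4 250.0 
spare slope -0.0377 mid 140.05 275.5 [140.4 140.3 140.2 140.1 140.1   nan   nan 140.1 140.2 140.1 140.  139.8
 139.8 139.8 139.8 139.8]
143 [ 9.  9.  8.  6. 21. 27. 14. 10.  9.  9.  9.  8.  9.  9.  9. 10. 13. 16.
 18. 17. 13.  9.  9. 11. 10. 10. 10. 10.]
146 [10.  9.  8.  9. 27. 28. 12.  8.  9. 10. 10. 10. 10. 10.  8. 16. 54. 76.
 77. 69. 33.  9.  7. 10.  9. 10.  9.  9.]
149 [10. 10.  9.  9. 23. 30. 13.  9.  9. 10.  9.  9. 10.  9. 10. 14. 34. 49.
 44. 40. 27. 10.  8. 10.  9. 10. 10.  9.]
152 [ 8.  9.  9.  9. 11. 11.  9. 10.  8.  9.  7.  8.  7.  6.  5.  6. 14. 25.
 24. 21. 16.  7.  5.  6.  7.  7.  7.  6.]
143 [167. 169. 171. 156.  99.  89. 136. 165. 166. 165. 164. 164. 163. 165.
 165. 162. 154. 143. 140. 148. 159. 164. 165. 164. 162. 161. 161. 162.]
146 [164. 166. 168. 158. 106.  85. 129. 164. 166. 166. 166. 164. 164. 166.
 158. 129.  98. 102. 103. 101. 121. 156. 166. 165. 163. 163. 163. 163.]
149 [170. 170. 173. 160. 102.  77. 122. 165. 168. 165. 163. 165. 164. 164.
 156. 122.  80.  71.  71.  70.  82. 103. 129. 159. 163. 162. 162. 164.]
152 [129. 127. 129. 129. 126. 126. 129. 134. 137. 139. 138. 135. 127. 120.
 114. 116. 122. 127. 125. 125. 119. 106. 103. 114. 127. 126. 122. 116.]
```

```bash
sed -i 's/range(240,261)/range(241,258)/' chk.py; python3 -m jog '[[[0,0,0],[-1,0.85,-1.35],1],[[0,0,0],[-1,0.85,-1.35],1],[[0,0,0],[-1,0.85,-1.35],1],[[0,0,0],[-1,0.85,-1.35],1],[[0,0,0],[0.3,0.4,0],1],[[0,0,0],[0.3,0.4,0],1],[[0,0,0],[0,0,0],1],[[0,0,0],[0,0,0],1],[[0,0,0],[0,0,0],1],[[0,0,0],[0,0,0],1]]' 35
python3 chk.py | head -20
```

```text
t: 24.1
position: [664.2, -41.3, 82.9]
ee_rot: [0.234, 0.668, -0.662, 0.249]
wrist_force: [-3.8, 3.2, 4.9]
finger_gap: 15.9
t 24.25 pos [664.2 -41.3  82.9] F [-3.9  2.4  4.9] gap 15.7 j [-0.34  0.71  1.97  2.29  0.3  -1.02]
wide slope -0.0359 mid 140.19 222.5 
drift slope -0.0508 mid 139.33 249.0 
spare slope 0.0031 mid 138.74 275.5 [138.8 138.7 138.7   nan   nan   nan 138.7 138.7 138.7 138.7 138.6 138.6
 138.6 138.6 138.7 139.3]
143 [ 9. 10.  9.  6.  9.  8.  9. 10. 11. 10. 10. 10.  9. 12. 34. 64. 67. 60.
 34. 11.  9. 10. 10. 10. 10. 10. 12. 27.]
146 [10. 10.  8.  8. 10. 10. 10. 10. 10. 10. 10. 10.  9. 10. 40. 77. 76. 74.
 56. 15.  7.  9. 10. 10. 10. 10.  8.  7.]
149 [10. 10.  9.  8. 11.  8.  9. 10. 10.  9. 10. 10.  9. 10. 25. 48. 49. 47.
 33. 12.  7.  9. 10. 10. 10. 10. 10. 12.]
152 [ 8.  9. 10.  9.  9.  9. 10. 10.  9.  8.  8.  7.  6.  5. 13. 24. 25. 23.
 20. 10.  5.  5.  6.  6.  5.  5.  4.  5.]
143 [167. 168. 169. 155. 129. 163. 168. 165. 165. 163. 163. 164. 166. 154.
 119.  96.  94.  96. 122. 159. 166. 165. 164. 162. 162. 162. 160. 145.]
146 [165. 166. 167. 153. 125. 159. 165. 166. 165. 165. 165. 165. 163. 140.
  98. 102. 108. 101.  93.  95. 128. 163. 166. 163. 163. 164. 166. 153.]
149 [169. 171. 172. 158. 130. 164. 170. 169. 167. 165. 162. 149. 128. 121.
  86.  74.  74.  72.  67.  68.  90. 130. 159. 163. 162. 162. 165. 155.]
152 [130. 129. 130. 129. 126. 125. 127. 130. 133. 134. 136. 133. 123. 116.
```

```bash
python3 -m jog '[[[0,0,0],[-0.2,-0.2,0],1],[[0,0,0],[-0.35,0.3,0],1],[[0,0,0],[-0.35,0.3,0],1],[[0,0,0],[0,0,-0.5],1],[[0,0,0],[0,0,-0.5],1],[[0,0,0],[0,0,-0.5],1],[[0,0,0],[0,0,-0.5],1],[[0,0,0],[0,0,0],1],[[0,0,0],[0,0,0],1],[[0,0,0],[0,0,0],1]]' 35
sed -i 's/range(268,284)/range(266,282)/' chk.py; python3 chk.py | head -9; python3 chk.py|tail -4
```

```text
t: 25.5
position: [664.8, -41.1, 82.9]
ee_rot: [0.235, 0.667, -0.663, 0.247]
wrist_force: [-4.8, -2.0, 6.0]
finger_gap: 15.3
t 25.65 pos [664.9 -41.   82.9] F [-5.2 -2.   5.8] gap 15.6 j [-0.33  0.71  1.96  2.29  0.3  -1.02]
wide slope -0.036 mid 140.19 222.5 
drift slope -0.0509 mid 139.33 249.0 
spare slope -0.0217 mid 138.63 273.5 [138.8 138.8 138.8 138.8 138.8   nan   nan   nan 138.6 138.5 138.5 138.6
 138.6 138.6 138.5 138.4]
143 [10.  9.  9.  6.  9.  8.  9. 10. 10. 10. 10.  9. 10. 12. 36. 69. 71. 63.
 32. 11.  9.  9. 10. 10. 10. 10. 12. 29.]
146 [10. 10.  9.  8. 10.  9. 10. 10. 10. 10. 10.  9.  8. 10. 41. 77. 76. 72.
 55. 14.  7.  9. 10. 10.  9. 10.  8.  7.]
149 [169. 171. 172. 156. 130. 164. 171. 169. 168. 164. 156. 132. 108. 101.
  72.  71.  76.  72.  64.  59.  86. 131. 160. 164. 162. 162. 166. 155.]
152 [129. 129. 131. 128. 125. 125. 127. 131. 133. 137. 134. 131. 124. 118.
 122. 129. 129. 126. 121. 114. 108. 107. 103. 104. 103. 103. 102.  98.]
```

```bash
python3 -m jog '[[[0,0,0],[-0.3,-0.35,0],1],[[0,0,0],[0,0,0],1],[[0,0,0],[0,0,-0.3],1],[[0,0,0],[0,0,-0.3],1],[[0,0,0],[0,0,0],1],[[0,0,0],[0,0,0],1],[[0,0,0],[0,0,0],1],[[0,0,0],[0,0,0],1],[[0,0,0],[0,0,0],1],[[0,0,0],[0,0,0],1]]' 35
python3 chk.py | head -9; python3 -c "
from fins import *
for v in (145,146,147,148):print(fincen(v,241,258),fincen(v,266,279),np.round(im.mean(2)[v,256:264]))"
```

```text
t: 27.05
position: [664.7, -38.8, 83.0]
ee_rot: [0.234, 0.668, -0.662, 0.248]
wrist_force: [1.4, -0.8, -2.5]
finger_gap: 15.6
t 27.2 pos [664.6 -38.8  82.9] F [ 1.2 -0.5 -2.7] gap 15.7 j [-0.33  0.71  1.96  2.29  0.3  -1.02]
wide slope -0.0351 mid 140.19 222.5 
drift slope -0.0505 mid 139.33 249.0 
spare slope -0.0195 mid 138.63 273.5 [138.8 138.8 138.7 138.8   nan   nan   nan 138.6 138.6 138.5 138.5 138.6
 138.6 138.6 138.5 138.4]
143 [10.  9.  8.  7.  8.  9. 10. 10. 10. 10.  9. 10.  9. 25. 59. 70. 66. 41.
 13.  9. 10.  9. 10. 10.  9. 10. 17. 50.]
146 [10.  9.  8.  7.  7.  9. 10. 11. 10. 10. 10.  9.  8. 30. 75. 78. 75. 66.
 23.  7.  9. 10.  9. 10. 10.  9.  8. 20.]
247.4555555555556 271.3173374613003 [155. 156. 159. 161. 160. 156. 155. 153.]
247.55459272097056 271.34687499999995 [165. 165. 167. 168. 167. 165. 165. 166.]
247.6153846153846 271.34843205574913 [168. 169. 170. 170. 168. 168. 168. 169.]
247.60486891385776 271.2398081534772 [169. 170. 171. 169. 165. 167. 169. 169.]
```

```bash
python3 -m jog '[[[0,0,0],[-0.5,0.4,0],1],[[0,0,0],[0,0,-0.4],1],[[0,0,0],[0,0,-0.4],1],[[0,0,0],[0,0,-0.4],1],[[0,0,0],[0,0,-0.4],1],[[0,0,0],[0,0,0],1],[[0,0,0],[0,0,0],1],[[0,0,0],[0,0,0],1],[[0,0,0],[0,0,0],1],[[0,0,0],[0,0,0],1]]' 35
python3 chk.py | head -6; python3 -c "
from fins import *
for v in (145,146,147,148):print(fincen(v,213,230),fincen(v,241,258),fincen(v,266,279),np.round(im.mean(2)[v,256:264]))"
```

```text
t: 28.6
position: [665.3, -38.6, 83.1]
ee_rot: [0.234, 0.667, -0.663, 0.247]
wrist_force: [-2.9, -5.8, 1.2]
finger_gap: 15.7
t 28.75 pos [665.3 -38.6  83.1] F [-2.7 -4.9  0.3] gap 15.5 j [-0.33  0.71  1.96  2.29  0.29 -1.02]
wide slope -0.0359 mid 140.19 222.5 
drift slope -0.0471 mid 139.3 249.0 
spare slope -0.0227 mid 138.53 273.5 [138.8 138.7 138.6 138.6   nan   nan   nan 138.6 138.5 138.3 138.3 138.4
 138.5 138.5 138.4 138.5]
143 [10.  9.  9.  9. 10. 10. 10. 10.  9. 10. 10. 10. 11. 31. 66. 73. 66. 38.
220.3597122302158 247.3149466192171 271.18987341772157 [156. 156. 155. 151. 157. 156. 155. 153.]
220.44288224956065 247.46666666666664 271.2698907956318 [164. 165. 164. 166. 166. 165. 165. 166.]
220.6179966044143 247.55017301038063 271.2750424448217 [169. 169. 171. 171. 170. 169. 167. 169.]
220.69269102990032 247.56660412757972 271.2253164556962 [169. 169. 171. 172. 170. 168. 168. 169.]
```

```bash
python3 -m jog '[[[0,0,0],[0,0,0.3],1],[[0,0,0],[0,0,0.3],0.6],[[0,0,0],[0,0,0],0.5],[[0,0,0],[0,0,0],0.4],[[0,0,0],[0,0,0],0.3],[[0,0,0],[0,-10,0],0.3],[[0,0,0],[0,-20,0],0.3],[[0,0,0],[0,-30,0],0.3],[[0,0,0],[0,-40,0],0.3],[[0,0,0],[0,-40,0],0.3]]' 35
python3 - <<'E'
from m import *
P,R=state(); Rt=tool(.022,np.radians(40),-1); go(P,R,[420,-250,280],Rt)
E
```

```text
t: 30.15
position: [574.5, -39.7, 191.6]
ee_rot: [0.234, 0.668, -0.662, 0.248]
wrist_force: [0.3, 0.5, 0.5]
finger_gap: 60.9
t 30.15 pos [574.5 -39.7 191.6] F [0.3 0.5 0.5] gap 60.9 j [-0.41  0.41  2.12  1.71  0.28 -0.49]
turn(deg) [ 0.  -0.   0.2] then shift [  65.  -170.   206.9]
```

Back off clear and inspect the row.

```bash
python3 -m jog '[[[0,0,0],[4,-30,10],0.3],[[0,0,0],[10,-25,32],0.3],[[0,0,0],[10,-25,32],0.3],[[0,0,0],[10,-25,32],0.3],[[0,0,0],[10,-25,32],0.3],[[0,0,0],[10,-25,32],0.3],[[0,0,0],[10,-15,32],0.3],[[0,0,0],[0,0,0],0.3],[[0,0,0],[0,0,0],0.3],[[0,0,0],[0,0,0],0.3]]' 35
python3 chk.py | head -6; python3 - <<'E'
from fins import *
for v in (145,147,148,152):
    c=[fincen(v,213,230),fincen(v,240,257),fincen(v,264,281)]; y=[world(u,v,110)[1] for u in c]; print(np.round(c,2),'dy',np.round(-np.diff(y),1))
S=imaging.read_camera('side');K=6
a=cv2.resize(im[:,:,::-1].astype(np.uint8),None,fx=K,fy=K,interpolation=cv2.INTER_CUBIC)[125*K:182*K,195*K:295*K]
b=cv2.resize(S['image'][:,:,::-1],None,fx=K,fy=K,interpolation=cv2.INTER_CUBIC)[182*K:266*K,165*K:265*K]
cv2.imwrite('pics/z.png',cv2.resize(np.vstack([a,b]),None,fx=.7,fy=.7))
E
```

```text
t: 31.4
position: [422.3, -243.4, 279.6]
ee_rot: [0.233, 0.668, -0.661, 0.248]
wrist_force: [-1.1, -0.2, 0.8]
finger_gap: 61.1
t 31.55 pos [ 422.5 -244.1  279.8] F [ 0.6 -0.3 -0.2] gap 60.3 j [-1.17  0.16  2.11  0.94  0.83 -0.27]
wide slope -0.0355 mid 140.2 222.5 
drift slope -0.0466 mid 139.3 249.0 
spare slope -0.0276 mid 138.56 273.5 [138.8 138.8 138.8 138.6   nan   nan   nan 138.6 138.6 138.5 138.3 138.4
 138.4 138.5 138.4 138.4]
143 [10. 10. 10. 10. 10. 10. 10. 11. 10. 11. 10. 10. 11. 28. 63. 70. 66. 38.
[220.34 247.31 271.25] dy [90.  79.8]
[220.6  247.59 271.3 ] dy [90. 79.]
[220.71 247.59 271.2 ] dy [89.6 78.6]
[   nan    nan 271.06] dy [nan nan]fins.py:3: RuntimeWarning: invalid value encountered in scalar divide
  a=np.clip(sat[v,u0:u1]-22,0,None); return (a*np.arange(u0,u1)).sum()/a.sum()
```

View pics/z.png

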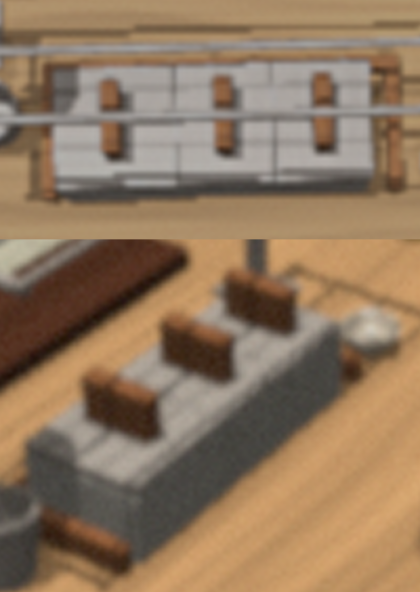

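```bash
python3 -c "
from rig import arm
print(arm.sign_off())"
```

```text
the job is handed in; nothing more can be done
None
```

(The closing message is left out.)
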